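Turn the findings tray and stack it over the thread

ROBOT

A 6-joint arm with a two-finger parallel gripper is mounted at the origin on a cart in front of the work surface, level with it; the furniture and walls round the work are solid. World frame = base frame: x ahead of the robot, y to its left, z up, the work surface at z = 0. Lengths are in m, angles in rad, forces in N, time in s.
With the tool pointing down it reaches from about 0.375 to 0.975 m from the base axis. Payload 3.8 kg.
Tool frame: the origin (TCP) lies at the very end of the fingers, on their centre line; the grasp point (between the pads) lies 19 mm behind it; z points along the fingers, y is the direction in which the jaws open and shut (so a half turn about z gives the same grasp; the last joint's range is limited). The gripper opens to 85 mm and grips with 20 to 120 N. Pads are 22 mm wide; open, the fingers measure 114 mm over their backs; the gripper's body (76 mm by 85 mm) begins 54 mm behind the grasp point. The pads swing forward as they close: fully open they stand 13 mm farther back than shut.
Start: joints at [-1.386, 0.264, 1.604, -0, 1.274, -0.037], TCP at [0.148, -0.658, 0.231] pointing down, gripper open.
Joint ranges: [-2.63, 2.63], [-0.94, 2.18], [0.31, 2.57], [-1.31, 4.45], [0, 2.66], [-2.55, 2.55]. Speed limits (rad/s): [2.57, 2.57, 3.14, 3.14, 3.14, 3.14].

INTERFACE

Orientations are given as a rotation vector (axis times angle).
In Python, from workcell import bot, viewer gives the robot as it stands.
- The arm moves only by the tool jog_arm, never from a script. Its argument "motion" is a list of rows, each an object of numbers: "dx", "dy", "dz": the shift along the world's x, y, z in cm; "turn": the turn about the world's z in rad. A call has 1 to 12 rows; each row shifts and turns the commanded pose from where the row before left it; what a row does not reach is not made up. A row lasts 1/12 s, in which the tool goes at most 41.7 mm and 7.16 degrees, less where a joint would pass 70% of its speed; a pose out of reach is approached as far as the arm can. A call is refused whole if a number of a shift passes 4.17 or a number of a turn 0.125, either way. A call with a gripper value outside its range is refused whole. "fingers" is the finger opening in cm, from 0 to 8.54, set as the call begins (left out, the last holds). The fingers move at their own pace and stop on an object; "grip_force" is the grip in N (left out, the last holds). Time passes only in rows, so rows that do not move let the fingers close. It gives the time, the measured TCP pose, the force and the opening at its end, in the units of the state.
- bot.read_state(): the state, without advancing time (a new reading comes with each control period).
- viewer.read_camera(name): name is "scene" or "top" or "wrist"; returns (picture, depth): 480x640x3 uint8, red, green, blue; 480x640 float32, m along the optical axis (not along the pixel's ray), 0 where there is no reading.
- viewer.camera_info(name): a dict with "vertical_fov" (degrees; the focal length in pixels is half the picture's height over the tangent of half this angle, whatever the lens; pixels are square), "cx", "cy" (the principal point, pixels), "R" (3x3) and "t" (3): a world point X has camera coordinates R X + t. Camera axes: x right, y down, z forward; pixel columns grow to the right and rows downward; lengths in m; the calibration is good to about 2 mm. A picture is of the moment at which its call begins: read the wrist's pose just before it. camera_info takes no time and is no camera call; for the wrist camera it gives the pose at the moment of the call.
- bot.finish_job(): hands the job in, once; it reports no verdict.
The state is a dict: "time": time; "q": joint angles; "joint_vel": joint speeds; "joint_torque": joint torques, N m; "tool_pos": TCP position; "tcp_rot": TCP orientation; "wrist_force": force on the tool from outside, world axes, zero at the start; "torque": the same for the moment, N m; "width": opening from 0.0 (shut) to 1.0 (fully open).
Only numpy, scipy, OpenCV 4.12 (cv2) and the standard library are available. Lean on these libraries where they do the work, as an engineer would, in place of code of your own. Each camera call takes 0.05 s, during which the arm holds its last target. There are 200 camera calls.

TASK

Two identical stack-nest trays stand one nested inside the other. Take the upper tray out, stand the thread spool upright on the floor of the lower tray, then gently set the upper tray back turned end for end, so that it stands level on the lower tray's lugs above the spool with all four feet down in their seats. Do not disturb the other things on the bench, and leave the lower tray standing on the bench.

Things in the scene. Friction and masses are not known exactly. Their poses are not given: they have to be found in the camera images.
- upper_grip (a point): Upper tray (grey plastic, loose, 0.2 to 0.35 kg). Point in the middle of its grip, 42 mm above its feet's undersides: an upright bar 12 mm thick (own x), 72 mm long (own y), from the floor (9 mm) to 46 mm up, amid two open compartments 75 mm long. Pinch it in own x, fingers in both compartments. A thin divider 36 mm high joins it to the long walls. Axes: the tray's; +x to its card-holder end.
- upper_card_end (a point): On the outside of the upper tray's end with an empty card holder (raised frame 46 x 24 mm), 88 mm from the tray's centre along own +x, 63 mm above its feet. Each tray: 180 (x) x 130 mm (y) at the rim, 84 mm high, tapering to 162 x 112 mm at the floor, walls 3 mm.
- upper_tray: The upper tray again; origin: its centre in plan, at its feet's undersides. Each tray stands on four feet 11.2 (x) x 8.2 mm (y), 6 mm high, under its floor at own x = -62 and +40, y = +51 and -51 mm. The bench between the nest and the spool (x 0.42 to 0.60) is clear: it can stand there meanwhile, lengthways to the robot.
- lower_tray: Lower tray, identical, loose, standing on the bench. Origin: its centre in plan, at its feet's undersides; +x to its card-holder end. The upper tray starts nested in it the same way round, feet 44 mm above this origin, and lifts straight out. Good place for the spool: own x = +36, y = 0; inner floor 9 mm up. The spool is best held high, closing along own y.
- lower_seat (a point): Centre of the floor of one of the lower tray's four seats, pockets on the tops of columns that stand in 20 mm from the long walls: own x = +62 and -40, y = +51 and -51 mm, 74 mm above the feet. Each is 14.2 (x) x 11.2 mm (y), edges 5 mm high; rim 84 mm. Turned end for end, the upper tray's feet fit them with 1.5 mm play; a foot on an edge leaves it up to 5 mm high or tilted: feel for the drop.
- spool_mid (a point): Middle of the thread spool (wooden flanges, brown thread), 40 mm in diameter and 64 mm high, standing upright, axis z; this point is on its axis 32 mm above its underside. About 0.08 kg. It is to stand in either compartment of the lower tray.
- heel_block: Bystander: stack of leather heel lifts, 62 x 69 x 19 mm, loose; origin at the centre of its underside.
- beeswax: Bystander: cake of beeswax, 38 x 53 x 24 mm, loose; origin at the centre of its underside.
- edge_iron: Bystander: edge iron with a wooden haft lying on the bench, 29 x 172 x 29 mm along own y, loose; origin at the centre of its underside.

How it is judged:
By the outcome, as a careful person would: the job done as asked, in the order asked, and still so for the second after the job is handed in, with the robot touching nothing.
It also fails if it takes over 72 s, if anything falls off the work surface, if the arm or the gripper's body presses on something with over 40 N, if the wrist force passes 120 N, or if a joint passes its speed limit or range.

## Working session

There is one attempt and no reset: what is moved stays moved. The work goes in short steps, Python scripts to look and compute and a tool call to move; the robot and the scene stay as the last step left them, time stands still between calls to the robot, and variables do not carry over. Pictures are saved under pics/ and viewed, about 8 in all and at most 12, crops included, and the job is handed in when it is done.

Besides the shell and the picture viewer there is one more tool, called after "Request:" by a JSON object that holds its "method" and its "body", one argument or row to a line. jog_arm: Moves the arm, as the interface text tells. Its arguments: {"type":"object","properties":{"motion":{"type":"array"},"fingers":{"type":"number"},"grip_force":{"type":"number"}},"required":["motion"]}

```bash
mkdir -p pics; cat > h.py <<'E'
import numpy as np, cv2
from workcell import bot, viewer
def cam(n):
    i=viewer.camera_info(n); p,d=viewer.read_camera(n)
    i['f']=240/np.tan(np.radians(i['vertical_fov'])/2); i['R']=np.array(i['R']); i['t']=np.array(i['t'])
    return p,d,i
def cloud(d,i):
    v,u=np.mgrid[0:480,0:640]
    X=np.stack([(u-i['cx'])/i['f']*d,(v-i['cy'])/i['f']*d,d],-1)
    return (X-i['t'])@i['R']
def ray(u,v,z,i):
    r=i['R'].T@np.array([(u-i['cx'])/i['f'],(v-i['cy'])/i['f'],1]); c=-i['R'].T@i['t']
    return c+r*(z-c[2])/r[2]
def save(n,p,crop=None,s=1):
    if crop: p=p[crop[1]:crop[3],crop[0]:crop[2]]
    p=cv2.resize(p,None,fx=s,fy=s,interpolation=cv2.INTER_CUBIC)
    cv2.imwrite('pics/'+n+'.png',cv2.cvtColor(p,cv2.COLOR_RGB2BGR))
E
python3 - <<'E'
from h import *
for n in ('top','scene'):
    p,d,i=cam(n); save(n,p); np.savez('pics/'+n,p=p,d=d,**i); print(n,i)
print(bot.read_state())
E
```

```text
top {'vertical_fov': 43.711978266901106, 'cx': 317.8926678076677, 'cy': 237.91834844783784, 'R': array([[-0.00266035, -0.999595  ,  0.02833303],
       [-0.98944377, -0.00147406, -0.14490978],
       [ 0.14489285, -0.02841945, -0.98903913]]), 't': array([-0.03004259,  0.5630088 ,  1.38546665]), 'f': np.float64(598.3464229601814)}
scene {'vertical_fov': 46.59991660727423, 'cx': 332.5176540091208, 'cy': 236.75232978520046, 'R': array([[ 0.76980554, -0.63827761,  0.00105639],
       [-0.4750316 , -0.57402379, -0.66696452],
       [ 0.42631491,  0.51293117, -0.74508873]]), 't': array([-0.44554976,  0.32534141,  1.45276271]), 'f': np.float64(557.2748815381005)}
{'time': 0.1, 'q': array([-1.38592286e+00,  2.64705238e-01,  1.60528840e+00, -1.00810688e-05,
        1.27370745e+00, -3.68649744e-02]), 'joint_vel': array([-5.78675783e-04, -3.09031243e-03, -2.72334988e-03, -3.22817053e-05,
        3.53796185e-03, -4.48086297e-05]), 'joint_torque': array([ 3.93800310e-04, -5.16708505e+01, -3.68589199e+01, -8.97427753e-05,
        6.27132424e-03,  2.66732599e-06]), 'tool_pos': array([ 0.14834129, -0.65779247,  0.23004053]), 'tcp_rot': array([-3.12021465e+00, -3.47364863e-01,  2.59793328e-04]), 'wrist_force': array([ 0.81772044, -0.76162986, -0.08956467]), 'torque': array([-0.01654183, -0.0122615 ,  0.01056888]), 'width': 0.9992164662521815}
```

View pics/top.png

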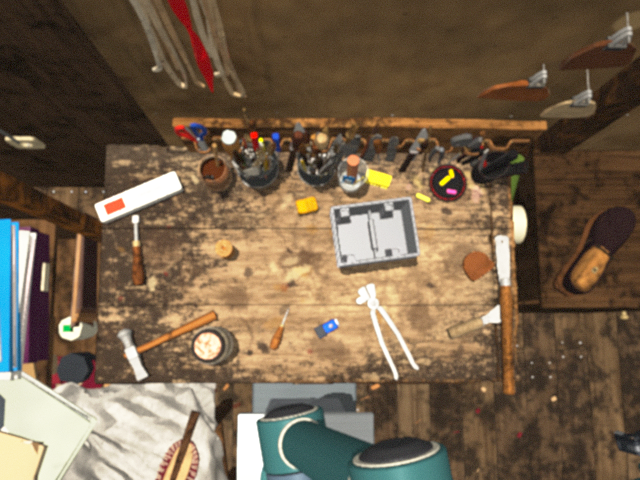

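View pics/scene.png

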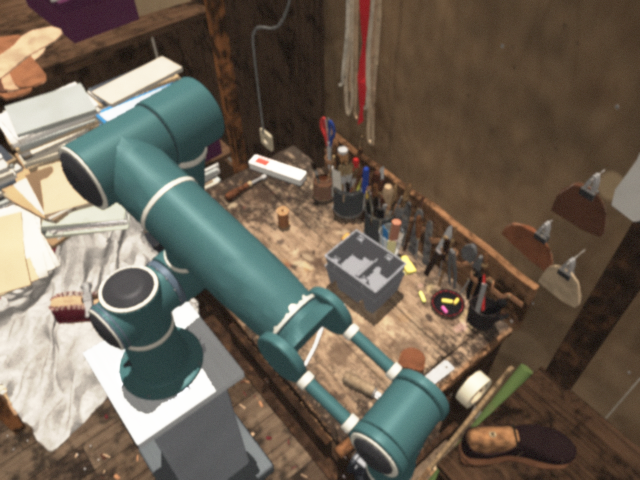

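```bash
python3 - <<'E'
from h import *
a=np.load('pics/top.npz'); p,d=a['p'],a['d']; i={k:a[k] for k in ('cx','cy','f','R','t')}
save('crop',p,(315,185,435,280),6)
P=cloud(d,i)
s=P[235:262,208:240].reshape(-1,3); t=s[(s[:,2]>.055)&(s[:,2]<.075)]; print('spool',t.mean(0),t.min(0),t.max(0),len(t))
s=P[185:280,315:435].reshape(-1,3); 
for lo,hi in ((.118,.14),(.105,.118),(.08,.1)):
    t=s[(s[:,2]>lo)&(s[:,2]<hi)]; print(len(t),t[:,2].mean(),cv2.minAreaRect(t[:,:2].astype(np.float32)*1000))
print(P[330:332,300,2],P[280,290,2])
E
```

```text
spool [0.5375537  0.19183725 0.06325811] [0.51899822 0.17289348 0.05554726] [0.55747426 0.21074427 0.07093487] 228
1105 0.12582454181563701 ((568.4191284179688, -155.58880615234375), (136.8557586669922, 187.10910034179688), 7.659923076629639)
336 0.11249102760873148 ((570.3634033203125, -156.41445922851562), (123.8526611328125, 174.16851806640625), 7.691003799438477)
766 0.08808854975803591 ((594.6521606445312, -150.4626007080078), (190.04632568359375, 183.72657775878906), 7.562963962554932)
[0.00056351 0.00915213] 0.006139810420479996
```

View pics/crop.png

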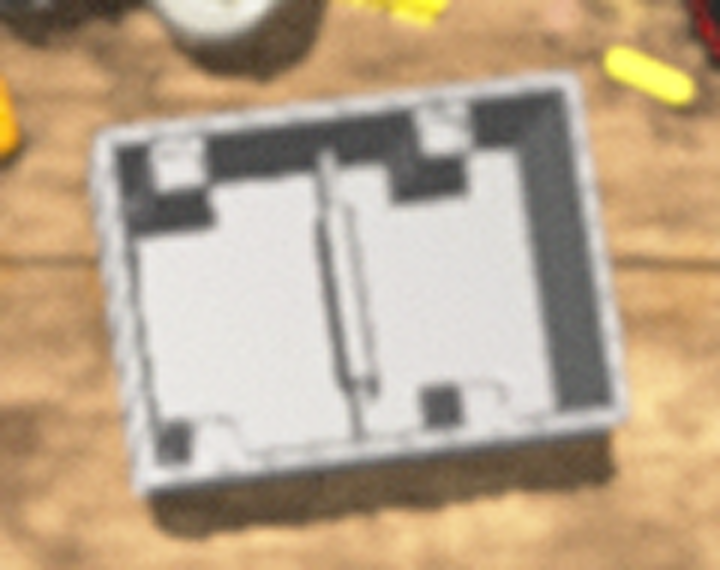

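Request:
{"method": "jog_arm", "body": {
  "motion": [
    {"dx": 1.0, "dy": 1.3, "dz": 0.1},
    {"dx": 2.1, "dy": 2.5, "dz": 0.2},
    {"dx": 2.3, "dy": 2.8, "dz": 0.2},
    {"dx": 2.3, "dy": 2.8, "dz": 0.2},
    {"dx": 2.3, "dy": 2.8, "dz": 0.2},
    {"dx": 2.3, "dy": 2.8, "dz": 0.2},
    {"dx": 2.3, "dy": 2.8, "dz": 0.2},
    {"dx": 2.3, "dy": 2.8, "dz": 0.2},
    {"dx": 2.3, "dy": 2.8, "dz": 0.2},
    {"dx": 2.3, "dy": 2.8, "dz": 0.2},
    {"dx": 2.3, "dy": 2.8, "dz": 0.2},
    {"dx": 2.3, "dy": 2.8, "dz": 0.2}
  ],
  "fingers": 6
}}

```text
validation failed for argument at $.mo...
```

Request:
{"method": "jog_arm", "body": {
  "motion": [
    {"dx": 2.3, "dy": 2.8, "turn": -0.02},
    {"dx": 2.3, "dy": 2.8, "turn": -0.02},
    {"dx": 2.3, "dy": 2.8, "turn": -0.02},
    {"dx": 2.3, "dy": 2.8, "turn": -0.02},
    {"dx": 2.3, "dy": 2.8, "turn": -0.01},
    {"dx": 2.2, "dy": 2.3},
    {"dx": 1.5, "dy": 1.6},
    {"dx": 0.8, "dy": 0.9},
    {},
    {}
  ]
}}

```text
validation failed for argument at $.mo...
```

```bash
python3 - <<'E'
from h import *
s=bot.read_state(); print(s['time'],s['tool_pos'],s['tcp_rot'],s['width'])
p,d,i=cam('wrist'); save('w1',p); np.savez('pics/w1',p=p,d=d,**i); print(i)
P=cloud(d,i); print(P[::60,::80].round(3).tolist())
E
```

```text
0.1 [ 0.14834129 -0.65779247  0.23004053] [-3.12021465e+00 -3.47364863e-01  2.59793328e-04] 0.9992164662521815
{'vertical_fov': 69.26797753719194, 'cx': 320.30427850458295, 'cy': 238.79893217878458, 'R': array([[ 0.22011723, -0.97547185, -0.00175252],
       [-0.92883158, -0.21014097,  0.30514369],
       [-0.29802735, -0.06553959, -0.95230471]]), 't': array([-0.67398235, -0.03865498,  0.37887292]), 'f': np.float64(347.45864855599984)}
[[[0.27, -0.327, -0.001], [0.286, -0.398, -0.003], [0.296, -0.483, 0.026], [0.353, -0.507, -0.14], [0.417, -0.596, -0.284], [0.4, -0.705, -0.148], [0.408, -0.793, -0.109], [0.43, -0.887, -0.112]], [[0.216, -0.256, -0.081], [0.235, -0.4, -0.001], [0.25, -0.487, 0.025], [0.291, -0.505, -0.19], [0.389, -0.601, -0.639], [0.4, -0.778, -0.47], [0.399, -0.892, -0.316], [0.4, -0.972, -0.212]], [[0.111, -0.077, -0.285], [0.112, -0.059, -0.531], [0.198, -0.49, 0.023], [0.192, -0.392, -0.762], [0.246, -0.633, -0.761], [0.3, -0.874, -0.76], [0.354, -1.113, -0.759], [0.409, -1.356, -0.763]], [[0.019, -0.12, -0.229], [-0.011, -0.121, -0.437], [-0.05, -0.164, -0.767]
[... 234 characters left out ...]
, -0.719, -0.762], [-0.074, -0.987, -0.764], [-0.013, -1.253, -0.761], [0.048, -1.519, -0.76]], [[-0.614, 0.366, -0.761], [-0.552, 0.084, -0.765], [-0.486, -0.202, -0.763], [-0.422, -0.486, -0.763], [-0.357, -0.769, -0.762], [-0.293, -1.052, -0.762], [-0.228, -1.334, -0.761], [-0.166, -1.621, -0.766]], [[-0.884, 0.382, -0.764], [-0.815, 0.079, -0.764], [0.225, -0.641, 0.371], [-0.677, -0.525, -0.763], [-0.609, -0.826, -0.763], [-0.54, -1.126, -0.761], [0.171, -0.702, 0.284], [0.225, -0.641, 0.371]], [[-1.186, 0.397, -0.763], [0.139, -0.594, 0.298], [0.158, -0.62, 0.311], [-0.968, -0.569, -0.764], [0.159, -0.656, 0.304], [-0.82, -1.211, -0.762], [0.174, -0.688, 0.311], [0.167, -0.72, 0.297]]]
```

View pics/w1.png

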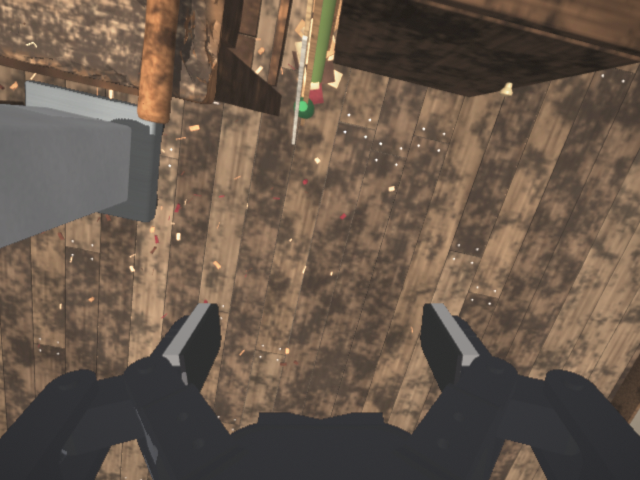

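Request:
{"method": "jog_arm", "body": {
  "motion": [
    {"dx": 1.0, "dy": 1.3, "dz": 0.1, "turn": 0},
    {"dx": 2.1, "dy": 2.5, "dz": 0.2, "turn": 0},
    {"dx": 2.3, "dy": 2.8, "dz": 0.2, "turn": 0},
    {"dx": 2.3, "dy": 2.8, "dz": 0.2, "turn": 0},
    {"dx": 2.3, "dy": 2.8, "dz": 0.2, "turn": 0},
    {"dx": 2.3, "dy": 2.8, "dz": 0.2, "turn": 0},
    {"dx": 2.3, "dy": 2.8, "dz": 0.2, "turn": 0},
    {"dx": 2.3, "dy": 2.8, "dz": 0.2, "turn": 0},
    {"dx": 2.3, "dy": 2.8, "dz": 0.2, "turn": 0},
    {"dx": 2.3, "dy": 2.8, "dz": 0.2, "turn": 0},
    {"dx": 2.3, "dy": 2.8, "dz": 0.2, "turn": 0},
    {"dx": 2.3, "dy": 2.8, "dz": 0.2, "turn": 0}
  ],
  "fingers": 6,
  "grip_force": 60
}}

```text
time: 1.15
tool_pos: [0.4102, -0.3379, 0.2544]
tcp_rot: [-3.122, -0.348, -0.0]
wrist_force: [0.4, 0.0, -0.3]
width: 0.706
```

Request:
{"method": "jog_arm", "body": {
  "motion": [
    {"dx": 2.3, "dy": 2.8, "dz": 0, "turn": -0.02},
    {"dx": 2.3, "dy": 2.8, "dz": 0, "turn": -0.02},
    {"dx": 2.3, "dy": 2.8, "dz": 0, "turn": -0.02},
    {"dx": 2.3, "dy": 2.8, "dz": 0, "turn": -0.02},
    {"dx": 2.3, "dy": 2.8, "dz": 0, "turn": -0.01},
    {"dx": 2.3, "dy": 2.2, "dz": 0, "turn": 0},
    {"dx": 1.5, "dy": 1.5, "dz": 0, "turn": 0},
    {"dx": 0.7, "dy": 0.7, "dz": 0, "turn": 0},
    {"dx": 0, "dy": 0, "dz": 0, "turn": 0},
    {"dx": 0, "dy": 0, "dz": 0, "turn": 0}
  ]
}}

```text
time: 1.98
tool_pos: [0.5688, -0.1562, 0.254]
tcp_rot: [3.134, 0.209, -0.002]
wrist_force: [-0.4, 0.3, -0.0]
width: 0.702
```

```bash
python3 - <<'E'
from h import *
s=bot.read_state(); print(s['time'],s['tool_pos'],s['tcp_rot'],s['width'])
p,d,i=cam('wrist'); save('w2',p); np.savez('pics/w2',p=p,d=d,**i)
P=cloud(d,i); q=P.reshape(-1,3); q=q[(abs(q[:,0]-.57)<.13)&(abs(q[:,1]+.155)<.13)]
for lo,hi in ((.118,.133),(.082,.095)):
    t=q[(q[:,2]>lo)&(q[:,2]<hi)]; print(len(t),np.median(t[:,2]),cv2.minAreaRect(t[:,:2].astype(np.float32)*1000))
E
```

```text
1.9833 [ 0.56884895 -0.1562291   0.25396925] [ 3.13446244e+00  2.08673685e-01 -2.02389182e-03] 0.7022839250154127
8393 0.12575020500216666 ((566.9080810546875, -154.98512268066406), (136.10263061523438, 186.92807006835938), 7.580745697021484)
4275 0.08787696105059362 ((609.64111328125, -137.94204711914062), (207.01605224609375, 201.7587432861328), 7.101437568664551)
```

View pics/w2.png

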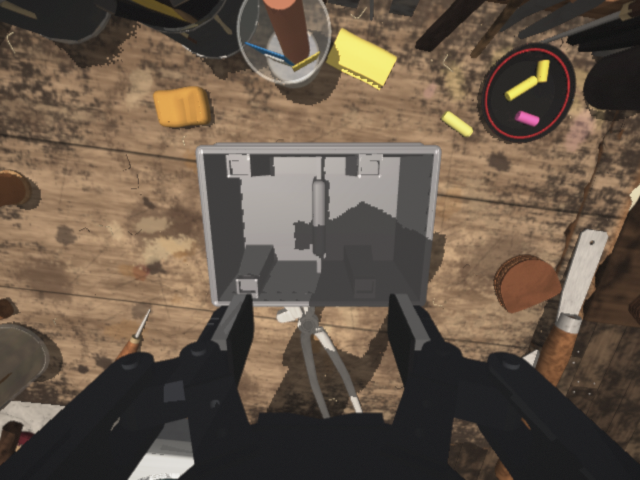

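Request:
{"method": "jog_arm", "body": {
  "motion": [
    {"dx": -0.1, "dy": 0.1, "dz": -1.5, "turn": 0},
    {"dx": -0.1, "dy": 0, "dz": -2.5, "turn": 0},
    {"dx": 0, "dy": 0, "dz": -2.5, "turn": 0},
    {"dx": 0, "dy": 0, "dz": -2.5, "turn": 0},
    {"dx": 0, "dy": 0, "dz": -2.5, "turn": 0},
    {"dx": 0, "dy": 0, "dz": -2.5, "turn": 0},
    {"dx": 0, "dy": 0, "dz": -2.2, "turn": 0},
    {"dx": 0, "dy": 0, "dz": -1.5, "turn": 0},
    {"dx": 0, "dy": 0, "dz": -0.9, "turn": 0},
    {"dx": 0, "dy": 0, "dz": 0, "turn": 0}
  ]
}}

```text
time: 2.87
tool_pos: [0.5647, -0.1561, 0.0659]
tcp_rot: [-3.133, -0.204, 0.007]
wrist_force: [-1.4, -0.3, -1.1]
width: 0.701
```

Request:
{"method": "jog_arm", "body": {
  "motion": [
    {"dx": 0, "dy": 0, "dz": 0, "turn": 0},
    {"dx": 0, "dy": 0, "dz": 0, "turn": 0},
    {"dx": 0, "dy": 0, "dz": 0, "turn": 0},
    {"dx": 0, "dy": 0, "dz": 0, "turn": 0},
    {"dx": 0, "dy": 0, "dz": 0, "turn": 0},
    {"dx": 0, "dy": 0, "dz": 0, "turn": 0},
    {"dx": 0, "dy": 0, "dz": 0, "turn": 0},
    {"dx": 0, "dy": 0, "dz": 0, "turn": 0}
  ],
  "fingers": 0
}}

```text
time: 3.53
tool_pos: [0.5685, -0.1557, 0.07]
tcp_rot: [3.134, 0.207, 0.003]
wrist_force: [-1.9, 0.1, 6.0]
width: 0.126
```

Request:
{"method": "jog_arm", "body": {
  "motion": [
    {"dx": 0, "dy": 0, "dz": 0.2, "turn": 0},
    {"dx": 0, "dy": 0, "dz": 0.4, "turn": 0},
    {"dx": 0, "dy": 0, "dz": 0.6, "turn": 0},
    {"dx": 0, "dy": 0, "dz": 0.8, "turn": 0},
    {"dx": 0, "dy": 0, "dz": 1.0, "turn": 0},
    {"dx": 0, "dy": 0, "dz": 1.2, "turn": 0},
    {"dx": 0, "dy": 0, "dz": 1.4, "turn": 0},
    {"dx": 0, "dy": 0, "dz": 1.6, "turn": 0},
    {"dx": 0, "dy": 0, "dz": 1.6, "turn": 0},
    {"dx": 0, "dy": 0, "dz": 1.2, "turn": 0},
    {"dx": 0, "dy": 0, "dz": 0, "turn": 0},
    {"dx": 0, "dy": 0, "dz": 0, "turn": 0}
  ]
}}

```text
time: 4.53
tool_pos: [0.5683, -0.1558, 0.1698]
tcp_rot: [3.134, 0.207, 0.004]
wrist_force: [-0.5, -0.1, -4.2]
width: 0.125
```

```bash
python3 - <<'E'
from h import *
s=bot.read_state(); print(s['time'],s['tool_pos'],s['tcp_rot'],s['width'],s['wrist_force'],s['torque'])
p,d,i=cam('scene'); save('s2',p,(250,150,500,400),2.2)
E
```

```text
4.5333 [ 0.56833952 -0.15575582  0.16980388] [3.13373042 0.20677525 0.00423476] 0.12472244246572989 [-0.52543062 -0.14622128 -4.24087346] [-0.00201138  0.03081785 -0.07960343]
```

View pics/s2.png

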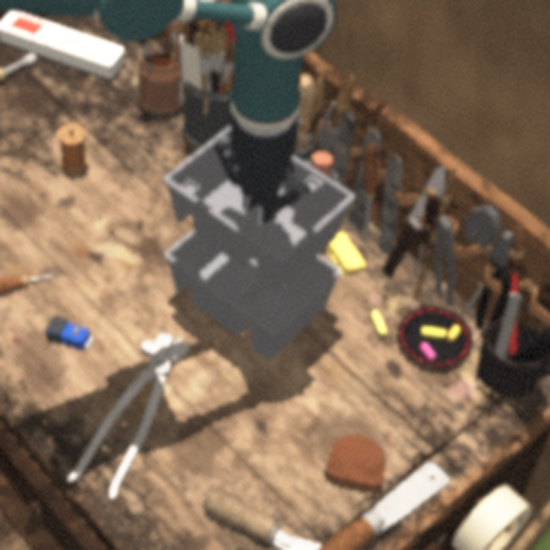

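Request:
{"method": "jog_arm", "body": {
  "motion": [
    {"dx": -1.2, "dy": 0.4, "dz": 0.5, "turn": 0},
    {"dx": -1.7, "dy": 1.0, "dz": 0.5, "turn": 0.04},
    {"dx": -1.7, "dy": 1.6, "dz": 0.5, "turn": 0.08},
    {"dx": -1.2, "dy": 2.2, "dz": 0.5, "turn": 0.12},
    {"dx": -0.5, "dy": 2.4, "dz": 0, "turn": 0.12},
    {"dx": 0, "dy": 2.4, "dz": 0, "turn": 0.12},
    {"dx": 0, "dy": 2.4, "dz": 0, "turn": 0.12},
    {"dx": 0, "dy": 2.4, "dz": 0, "turn": 0.12},
    {"dx": 0, "dy": 2.4, "dz": 0, "turn": 0.12},
    {"dx": 0, "dy": 2.2, "dz": 0, "turn": 0.12},
    {"dx": 0, "dy": 1.4, "dz": 0, "turn": 0.12},
    {"dx": 0, "dy": 0.8, "dz": 0, "turn": 0.12}
  ]
}}

```text
time: 5.58
tool_pos: [0.5031, 0.0623, 0.1866]
tcp_rot: [-2.461, -1.949, 0.003]
wrist_force: [0.2, -0.0, -3.4]
width: 0.124
```

Request:
{"method": "jog_arm", "body": {
  "motion": [
    {"dx": 0, "dy": 0, "dz": 0, "turn": 0.12},
    {"dx": 0, "dy": 0, "dz": -0.5, "turn": 0.07},
    {"dx": 0, "dy": 0, "dz": -1.5, "turn": 0.04},
    {"dx": 0, "dy": 0, "dz": -2, "turn": 0},
    {"dx": 0, "dy": 0, "dz": -2, "turn": 0},
    {"dx": 0, "dy": 0, "dz": -2, "turn": 0},
    {"dx": 0, "dy": 0, "dz": -2, "turn": 0},
    {"dx": 0, "dy": 0, "dz": -1.5, "turn": 0},
    {"dx": 0, "dy": 0, "dz": -1, "turn": 0},
    {"dx": 0, "dy": 0, "dz": -0.5, "turn": 0},
    {"dx": 0, "dy": 0, "dz": 0, "turn": 0},
    {"dx": 0, "dy": 0, "dz": 0, "turn": 0}
  ]
}}

```text
time: 6.58
tool_pos: [0.5046, 0.0606, 0.0583]
tcp_rot: [-2.231, -2.211, 0.0]
wrist_force: [0.8, -0.4, -3.2]
width: 0.124
```

Request:
{"method": "jog_arm", "body": {
  "motion": [
    {"dx": 0, "dy": 0, "dz": -0.5, "turn": 0},
    {"dx": 0, "dy": 0, "dz": -0.7, "turn": 0},
    {"dx": 0, "dy": 0, "dz": -0.6, "turn": 0},
    {"dx": 0, "dy": 0, "dz": -0.4, "turn": 0},
    {"dx": 0, "dy": 0, "dz": -0.3, "turn": 0},
    {"dx": 0, "dy": 0, "dz": -0.2, "turn": 0},
    {"dx": 0, "dy": 0, "dz": 0, "turn": 0},
    {"dx": 0, "dy": 0, "dz": 0, "turn": 0}
  ]
}}

```text
time: 7.25
tool_pos: [0.5045, 0.0605, 0.0312]
tcp_rot: [-2.231, -2.211, 0.0]
wrist_force: [0.2, -0.8, -2.2]
width: 0.126
```

Request:
{"method": "jog_arm", "body": {
  "motion": [
    {"dx": 0, "dy": 0, "dz": -0.1, "turn": 0},
    {"dx": 0, "dy": 0, "dz": -0.1, "turn": 0},
    {"dx": 0, "dy": 0, "dz": -0.1, "turn": 0},
    {"dx": 0, "dy": 0, "dz": -0.1, "turn": 0},
    {"dx": 0, "dy": 0, "dz": 0, "turn": 0},
    {"dx": 0, "dy": 0, "dz": 0, "turn": 0}
  ]
}}

```text
time: 7.75
tool_pos: [0.5044, 0.0605, 0.0272]
tcp_rot: [-2.231, -2.211, 0.0]
wrist_force: [-0.5, 0.5, -3.5]
width: 0.13
```

Request:
{"method": "jog_arm", "body": {
  "motion": [
    {"dx": 0, "dy": 0, "dz": -0.1, "turn": 0},
    {"dx": 0, "dy": 0, "dz": -0.1, "turn": 0},
    {"dx": 0, "dy": 0, "dz": 0, "turn": 0},
    {"dx": 0, "dy": 0, "dz": 0, "turn": 0}
  ]
}}

```text
time: 8.08
tool_pos: [0.5047, 0.0605, 0.0261]
tcp_rot: [2.231, 2.211, 0.0]
wrist_force: [-3.7, -0.3, 5.8]
width: 0.123
```

Request:
{"method": "jog_arm", "body": {
  "motion": [
    {"dx": 0, "dy": 0, "dz": 0, "turn": 0},
    {"dx": 0, "dy": 0, "dz": 0, "turn": 0},
    {"dx": 0, "dy": 0, "dz": 0, "turn": 0},
    {"dx": 0, "dy": 0, "dz": 0, "turn": 0},
    {"dx": 0, "dy": 0, "dz": 0.5, "turn": 0},
    {"dx": 0, "dy": 0, "dz": 1.5, "turn": 0},
    {"dx": 0, "dy": 0, "dz": 2.5, "turn": 0},
    {"dx": 0, "dy": 0, "dz": 2.5, "turn": 0},
    {"dx": 0, "dy": 0, "dz": 2.5, "turn": 0},
    {"dx": 0, "dy": 0, "dz": 2.5, "turn": 0},
    {"dx": 0, "dy": 0, "dz": 1.5, "turn": 0},
    {"dx": 0, "dy": 0, "dz": 0.5, "turn": 0}
  ],
  "fingers": 6
}}

```text
time: 9.08
tool_pos: [0.5068, 0.0607, 0.1692]
tcp_rot: [2.228, 2.208, 0.008]
wrist_force: [0.8, -0.1, -0.6]
width: 0.702
```

Request:
{"method": "jog_arm", "body": {
  "motion": [
    {"dx": 0.3, "dy": 1.1, "dz": 0, "turn": 0},
    {"dx": 0.6, "dy": 2.4, "dz": 0, "turn": 0},
    {"dx": 0.6, "dy": 2.6, "dz": 0, "turn": 0},
    {"dx": 0.6, "dy": 2.6, "dz": 0, "turn": 0},
    {"dx": 0.6, "dy": 2.4, "dz": 0, "turn": 0},
    {"dx": 0.4, "dy": 1.4, "dz": 0, "turn": 0},
    {"dx": 0.2, "dy": 0.6, "dz": 0, "turn": 0},
    {"dx": 0, "dy": 0, "dz": 0, "turn": 0},
    {"dx": 0, "dy": 0, "dz": 0, "turn": 0}
  ]
}}

```text
time: 9.83
tool_pos: [0.5369, 0.1911, 0.1643]
tcp_rot: [-2.23, -2.212, 0.003]
wrist_force: [-0.0, -0.6, -0.0]
width: 0.7
```

```bash
python3 - <<'E'
from h import *
s=bot.read_state(); print(s['time'],s['tool_pos'],s['tcp_rot'],s['width'],s['wrist_force'])
p,d,i=cam('wrist'); save('w3',p); P=cloud(d,i).reshape(-1,3)
t=P[(abs(P[:,0]-.5375)<.03)&(abs(P[:,1]-.192)<.03)&(P[:,2]>.05)&(P[:,2]<.075)]; print(len(t),t.min(0),t.max(0),t.mean(0))
p,d,i=cam('top'); P=cloud(d,i).reshape(-1,3)
for cx,cy,l in ((.567,-.155,.07),(.505,.06,.07)):
  t=P[(abs(P[:,0]-cx)<.11)&(abs(P[:,1]-cy)<.11)&(P[:,2]>l)&(P[:,2]<.09)]
  print(cv2.minAreaRect(t[:,:2].astype(np.float32)*1000))
save('t3',p,(180,160,440,320),3)
E
```

```text
9.8333 [0.5368506  0.19114263 0.16430161] [-2.23033566 -2.21185905  0.00327951] 0.7002137530360255 [-0.04719645 -0.5771352  -0.02630837]
2249 [0.51650973 0.17315124 0.05603959] [0.55559693 0.21343385 0.06477611] [0.53604732 0.19397468 0.06235516]
((568.7578125, -155.6376953125), (137.38973999023438, 187.106201171875), 7.632883548736572)
((507.03411865234375, 57.698280334472656), (136.7725830078125, 186.39739990234375), 89.54643249511719)
```

View pics/w3.png

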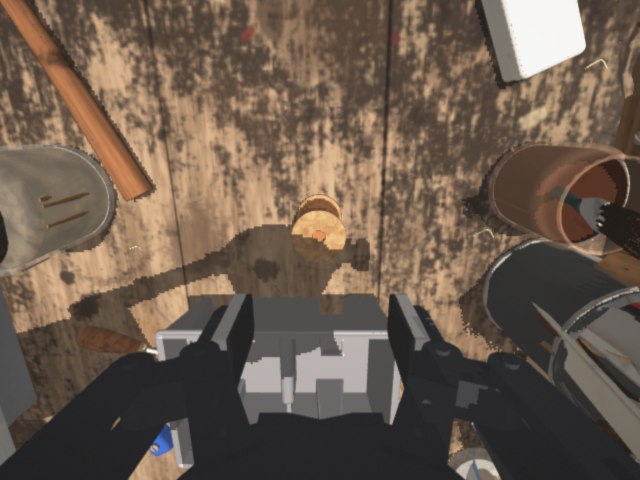

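Request:
{"method": "jog_arm", "body": {
  "motion": [
    {"dx": 0, "dy": 0.15, "dz": -1, "turn": 0},
    {"dx": 0, "dy": 0, "dz": -2, "turn": 0},
    {"dx": 0, "dy": 0, "dz": -2, "turn": 0},
    {"dx": 0, "dy": 0, "dz": -2, "turn": 0},
    {"dx": 0, "dy": 0, "dz": -2, "turn": 0},
    {"dx": 0, "dy": 0, "dz": -2, "turn": 0},
    {"dx": 0, "dy": 0, "dz": -1.5, "turn": 0},
    {"dx": 0, "dy": 0, "dz": -0.8, "turn": 0},
    {"dx": 0, "dy": 0, "dz": -0.4, "turn": 0},
    {"dx": 0, "dy": 0, "dz": 0, "turn": 0}
  ]
}}

```text
time: 10.77
tool_pos: [0.5367, 0.1924, 0.0273]
tcp_rot: [-2.232, -2.21, 0.003]
wrist_force: [0.0, 0.2, -0.2]
width: 0.702
```

Request:
{"method": "jog_arm", "body": {
  "motion": [
    {"dx": 0, "dy": 0, "dz": 0, "turn": 0},
    {"dx": 0, "dy": 0, "dz": 0, "turn": 0},
    {"dx": 0, "dy": 0, "dz": 0, "turn": 0},
    {"dx": 0, "dy": 0, "dz": 0, "turn": 0},
    {"dx": 0, "dy": 0, "dz": 0, "turn": 0},
    {"dx": 0, "dy": 0, "dz": 0, "turn": 0}
  ],
  "fingers": 0,
  "grip_force": 30
}}

```text
time: 11.27
tool_pos: [0.5386, 0.1933, 0.0295]
tcp_rot: [2.231, 2.211, 0.003]
wrist_force: [-0.1, -1.4, 5.7]
width: 0.458
```

Request:
{"method": "jog_arm", "body": {
  "motion": [
    {"dx": 0, "dy": 0, "dz": 0.3, "turn": 0},
    {"dx": 0, "dy": 0, "dz": 1, "turn": 0},
    {"dx": 0, "dy": 0, "dz": 2, "turn": 0},
    {"dx": 0, "dy": 0, "dz": 2.5, "turn": 0},
    {"dx": 0, "dy": 0, "dz": 2.5, "turn": 0},
    {"dx": 0, "dy": 0, "dz": 2.5, "turn": 0},
    {"dx": 0, "dy": 0, "dz": 2, "turn": 0},
    {"dx": 0, "dy": -0.4, "dz": 1, "turn": 0},
    {"dx": 0.1, "dy": -1.2, "dz": 0.2, "turn": 0},
    {"dx": 0.2, "dy": -2.2, "dz": 0, "turn": 0},
    {"dx": 0.2, "dy": -2.7, "dz": 0, "turn": 0.02},
    {"dx": 0.2, "dy": -2.7, "dz": 0, "turn": 0.02}
  ]
}}

```text
time: 12.27
tool_pos: [0.543, 0.0994, 0.1666]
tcp_rot: [-2.183, -2.257, 0.004]
wrist_force: [0.0, 0.4, -1.6]
width: 0.46
```

Request:
{"method": "jog_arm", "body": {
  "motion": [
    {"dx": 0.2, "dy": -2.7, "dz": 0, "turn": 0.02},
    {"dx": 0.2, "dy": -2.7, "dz": 0, "turn": 0.02},
    {"dx": 0.2, "dy": -2.7, "dz": 0, "turn": 0.02},
    {"dx": 0.2, "dy": -2.7, "dz": 0, "turn": 0.02},
    {"dx": 0.2, "dy": -2.7, "dz": 0, "turn": 0.02},
    {"dx": 0.2, "dy": -2.7, "dz": 0, "turn": 0},
    {"dx": 0.2, "dy": -2.5, "dz": 0, "turn": 0},
    {"dx": 0.1, "dy": -1.8, "dz": 0, "turn": 0},
    {"dx": 0.1, "dy": -1.1, "dz": 0, "turn": 0},
    {"dx": 0, "dy": -0.5, "dz": 0, "turn": 0},
    {"dx": 0, "dy": 0, "dz": 0, "turn": 0},
    {"dx": 0, "dy": 0, "dz": 0, "turn": 0}
  ]
}}

```text
time: 13.27
tool_pos: [0.5599, -0.1195, 0.1676]
tcp_rot: [-2.071, -2.361, 0.0]
wrist_force: [0.6, 0.6, -0.5]
width: 0.456
```

```bash
python3 - <<'E'
from h import *
s=bot.read_state(); print(s['time'],s['tool_pos'],s['tcp_rot'],s['width'],s['wrist_force'])
p,d,i=cam('wrist'); save('w4',p)
P=cloud(d,i).reshape(-1,3); t=P[(abs(P[:,0]-.567)<.11)&(abs(P[:,1]+.155)<.11)&(P[:,2]>.07)&(P[:,2]<.09)]
print(cv2.minAreaRect(t[:,:2].astype(np.float32)*1000))
E
```

```text
13.2667 [ 0.55985221 -0.11952841  0.16755347] [-2.07063758e+00 -2.36050668e+00  4.10916004e-04] 0.4560510556811743 [ 0.64599176  0.62378621 -0.5288554 ]
((590.8414916992188, -151.359130859375), (184.76864624023438, 186.4599609375), 7.750702381134033)
```

View pics/w4.png

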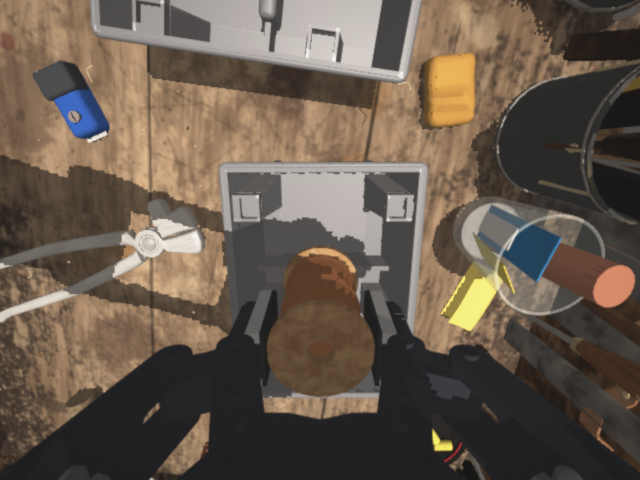

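Request:
{"method": "jog_arm", "body": {
  "motion": [
    {"dx": 0.15, "dy": 0, "dz": -0.8, "turn": 0},
    {"dx": 0, "dy": 0, "dz": -1.8, "turn": 0},
    {"dx": 0, "dy": 0, "dz": -2, "turn": 0},
    {"dx": 0, "dy": 0, "dz": -2, "turn": 0},
    {"dx": 0, "dy": 0, "dz": -2, "turn": 0},
    {"dx": 0, "dy": 0, "dz": -1.6, "turn": 0},
    {"dx": 0, "dy": 0, "dz": -1, "turn": 0},
    {"dx": 0, "dy": 0, "dz": -0.7, "turn": 0},
    {"dx": 0, "dy": 0, "dz": -0.4, "turn": 0},
    {"dx": 0, "dy": 0, "dz": -0.2, "turn": 0},
    {"dx": 0, "dy": 0, "dz": 0, "turn": 0},
    {"dx": 0, "dy": 0, "dz": 0, "turn": 0}
  ]
}}

```text
time: 14.32
tool_pos: [0.5628, -0.1201, 0.0442]
tcp_rot: [2.07, 2.361, 0.001]
wrist_force: [-0.5, -0.0, -0.3]
width: 0.466
```

Request:
{"method": "jog_arm", "body": {
  "motion": [
    {"dx": 0, "dy": 0, "dz": -0.1, "turn": 0},
    {"dx": 0, "dy": 0, "dz": -0.1, "turn": 0},
    {"dx": 0, "dy": 0, "dz": -0.1, "turn": 0},
    {"dx": 0, "dy": 0, "dz": 0, "turn": 0},
    {"dx": 0, "dy": 0, "dz": 0, "turn": 0}
  ]
}}

```text
time: 14.73
tool_pos: [0.5619, -0.12, 0.0403]
tcp_rot: [-2.071, -2.362, 0.0]
wrist_force: [-0.0, -0.4, -1.2]
width: 0.456
```

Request:
{"method": "jog_arm", "body": {
  "motion": [
    {"dx": 0, "dy": 0, "dz": -0.1, "turn": 0},
    {"dx": 0, "dy": 0, "dz": -0.1, "turn": 0},
    {"dx": 0, "dy": 0, "dz": -0.05, "turn": 0},
    {"dx": 0, "dy": 0, "dz": 0, "turn": 0},
    {"dx": 0, "dy": 0, "dz": 0, "turn": 0}
  ]
}}

```text
time: 15.15
tool_pos: [0.5622, -0.1201, 0.0385]
tcp_rot: [2.071, 2.362, 0.0]
wrist_force: [-2.2, 0.4, 5.8]
width: 0.461
```

Request:
{"method": "jog_arm", "body": {
  "motion": [
    {"dx": 0, "dy": 0, "dz": 0, "turn": 0},
    {"dx": 0, "dy": 0, "dz": 0, "turn": 0},
    {"dx": 0, "dy": 0, "dz": 0, "turn": 0},
    {"dx": 0, "dy": 0, "dz": 0, "turn": 0},
    {"dx": 0, "dy": 0, "dz": 0.5, "turn": 0},
    {"dx": 0, "dy": 0, "dz": 1, "turn": 0},
    {"dx": 0, "dy": 0, "dz": 2, "turn": 0},
    {"dx": 0, "dy": 0, "dz": 2.5, "turn": 0},
    {"dx": 0, "dy": 0, "dz": 2.5, "turn": 0},
    {"dx": 0, "dy": 0, "dz": 2.5, "turn": 0},
    {"dx": 0, "dy": 0, "dz": 1.5, "turn": 0},
    {"dx": 0, "dy": 0, "dz": 0.5, "turn": 0}
  ],
  "fingers": 5.2
}}

```text
time: 16.15
tool_pos: [0.5645, -0.1206, 0.1727]
tcp_rot: [2.067, 2.357, 0.005]
wrist_force: [0.1, -0.8, 0.3]
width: 0.609
```

Request:
{"method": "jog_arm", "body": {
  "motion": [
    {"dx": -0.3, "dy": 0.8, "dz": 0, "turn": 0},
    {"dx": -0.6, "dy": 1.8, "dz": 0, "turn": -0.02},
    {"dx": -0.8, "dy": 2.6, "dz": 0, "turn": -0.02},
    {"dx": -0.8, "dy": 2.6, "dz": 0, "turn": -0.02},
    {"dx": -0.8, "dy": 2.6, "dz": 0, "turn": -0.02},
    {"dx": -0.8, "dy": 2.6, "dz": 0, "turn": -0.02},
    {"dx": -0.7, "dy": 2.2, "dz": 0, "turn": -0.02},
    {"dx": -0.5, "dy": 1.6, "dz": 0, "turn": -0.02},
    {"dx": -0.4, "dy": 0.8, "dz": 0, "turn": 0},
    {"dx": -0.1, "dy": 0.3, "dz": 0, "turn": 0},
    {"dx": 0, "dy": 0, "dz": 0, "turn": 0},
    {"dx": 0, "dy": 0, "dz": 0, "turn": 0}
  ]
}}

```text
time: 17.15
tool_pos: [0.5038, 0.0586, 0.1673]
tcp_rot: [-2.231, -2.212, 0.001]
wrist_force: [0.2, 0.2, -0.2]
width: 0.605
```

```bash
python3 - <<'E'
from h import *
s=bot.read_state(); print(s['time'],s['tool_pos'],s['tcp_rot'],s['width'],s['wrist_force'])
p,d,i=cam('top'); P=cloud(d,i).reshape(-1,3)
for cx,cy,l in ((.567,-.155,.076),(.505,.06,.076)):
  t=P[(abs(P[:,0]-cx)<.11)&(abs(P[:,1]-cy)<.11)&(P[:,2]>l)&(P[:,2]<.09)]
  print(cv2.minAreaRect(t[:,:2].astype(np.float32)*1000))
t=P[(abs(P[:,0]-.5617)<.03)&(abs(P[:,1]+.12)<.03)&(P[:,2]>.05)&(P[:,2]<.09)];print(len(t),t.mean(0),t.min(0),t.max(0))
save('t5',p,(230,170,430,300),4)
E
```

```text
17.15 [0.50383447 0.05860951 0.16733515] [-2.23087427e+00 -2.21187551e+00  1.19210765e-03] 0.605300917959369 [ 0.2486563   0.15780376 -0.23016118]
((568.6507568359375, -155.79478454589844), (137.27928161621094, 187.37823486328125), 7.556600093841553)
((506.16748046875, 70.79413604736328), (185.14022827148438, 112.1475601196289), 0.4173069894313812)
226 [ 0.56411222 -0.12097346  0.0721549 ] [ 0.54435769 -0.14041311  0.05085606] [ 0.58260128 -0.10206462  0.07880644]
```

View pics/t5.png

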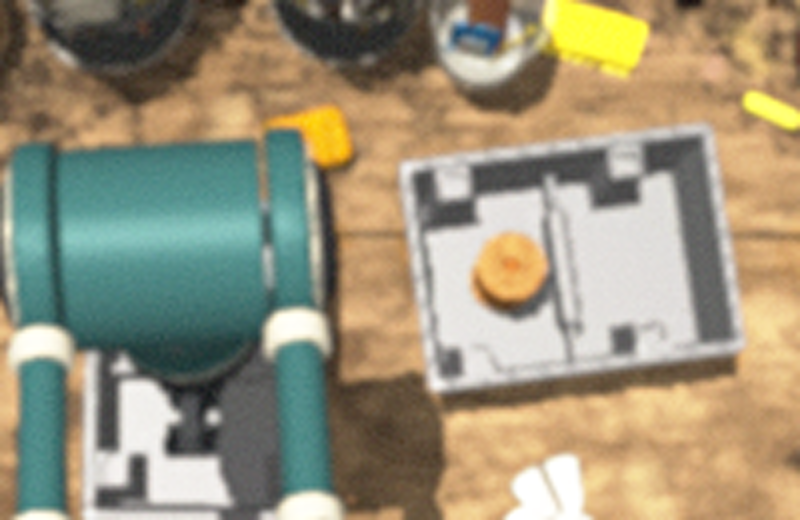

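Request:
{"method": "jog_arm", "body": {
  "motion": [
    {"dx": 0.1, "dy": 0, "dz": -1, "turn": 0},
    {"dx": 0, "dy": 0, "dz": -2, "turn": 0},
    {"dx": 0, "dy": 0, "dz": -2, "turn": 0},
    {"dx": 0, "dy": 0, "dz": -2, "turn": 0},
    {"dx": 0, "dy": 0, "dz": -2, "turn": 0},
    {"dx": 0, "dy": 0, "dz": -2, "turn": 0},
    {"dx": 0, "dy": 0, "dz": -1.5, "turn": 0},
    {"dx": 0, "dy": 0, "dz": -1, "turn": 0},
    {"dx": 0, "dy": 0, "dz": -0.6, "turn": 0},
    {"dx": 0, "dy": 0, "dz": -0.4, "turn": 0},
    {"dx": 0, "dy": 0, "dz": 0, "turn": 0},
    {"dx": 0, "dy": 0, "dz": 0, "turn": 0}
  ]
}}

```text
time: 18.2
tool_pos: [0.5056, 0.0589, 0.0233]
tcp_rot: [2.231, 2.211, 0.001]
wrist_force: [-0.2, 0.2, 0.8]
width: 0.609
```

Request:
{"method": "jog_arm", "body": {
  "motion": [
    {"dx": 0, "dy": 0, "dz": 0, "turn": 0},
    {"dx": 0, "dy": 0, "dz": 0, "turn": 0},
    {"dx": 0, "dy": 0, "dz": 0, "turn": 0},
    {"dx": 0, "dy": 0, "dz": 0, "turn": 0},
    {"dx": 0, "dy": 0, "dz": 0, "turn": 0},
    {"dx": 0, "dy": 0, "dz": 0, "turn": 0},
    {"dx": 0, "dy": 0, "dz": 0, "turn": 0},
    {"dx": 0, "dy": 0, "dz": 0, "turn": 0}
  ],
  "fingers": 0,
  "grip_force": 60
}}

```text
time: 18.87
tool_pos: [0.5058, 0.0592, 0.0237]
tcp_rot: [2.231, 2.211, 0.002]
wrist_force: [-1.1, -1.2, 5.4]
width: 0.124
```

Request:
{"method": "jog_arm", "body": {
  "motion": [
    {"dx": 0, "dy": 0, "dz": 0.3, "turn": 0},
    {"dx": 0, "dy": 0, "dz": 0.8, "turn": 0},
    {"dx": 0, "dy": 0, "dz": 1.5, "turn": 0},
    {"dx": 0, "dy": 0, "dz": 2, "turn": 0},
    {"dx": 0, "dy": 0, "dz": 2.2, "turn": 0},
    {"dx": 0, "dy": 0, "dz": 2.2, "turn": 0},
    {"dx": 0, "dy": 0, "dz": 2.2, "turn": 0},
    {"dx": 0, "dy": 0, "dz": 2, "turn": 0.04},
    {"dx": 0, "dy": 0, "dz": 1.2, "turn": 0.08},
    {"dx": 0, "dy": 0, "dz": 0.6, "turn": 0.1},
    {"dx": 0, "dy": 0, "dz": 0, "turn": 0.1},
    {"dx": 0, "dy": 0, "dz": 0, "turn": 0.1}
  ]
}}

```text
time: 19.87
tool_pos: [0.5047, 0.059, 0.1733]
tcp_rot: [1.715, 2.632, 0.0]
wrist_force: [-0.7, -0.4, -3.4]
width: 0.126
```

Request:
{"method": "jog_arm", "body": {
  "motion": [
    {"dx": 0, "dy": 0, "dz": 0, "turn": 0.1},
    {"dx": 0, "dy": 0, "dz": 0, "turn": 0.11},
    {"dx": 0, "dy": 0, "dz": 0, "turn": 0.11},
    {"dx": 0, "dy": 0, "dz": 0, "turn": 0.11},
    {"dx": 0, "dy": 0, "dz": 0, "turn": 0.11},
    {"dx": 0, "dy": 0, "dz": 0, "turn": 0.11},
    {"dx": 0, "dy": -0.3, "dz": 0, "turn": 0.11},
    {"dx": 0, "dy": -0.8, "dz": 0, "turn": 0.11},
    {"dx": 0, "dy": -1.4, "dz": 0, "turn": 0.11},
    {"dx": 0.2, "dy": -1.8, "dz": 0, "turn": 0.11},
    {"dx": 0.4, "dy": -2, "dz": 0, "turn": 0.1},
    {"dx": 0.6, "dy": -2, "dz": 0, "turn": 0.06}
  ]
}}

```text
time: 20.87
tool_pos: [0.5157, -0.0244, 0.1722]
tcp_rot: [0.15, -3.136, -0.0]
wrist_force: [0.5, 0.4, -4.5]
width: 0.127
```

Request:
{"method": "jog_arm", "body": {
  "motion": [
    {"dx": 0.6, "dy": -2, "dz": 0, "turn": 0.02},
    {"dx": 0.8, "dy": -2, "dz": 0, "turn": 0},
    {"dx": 0.8, "dy": -2, "dz": 0, "turn": 0},
    {"dx": 0.8, "dy": -2, "dz": 0, "turn": 0},
    {"dx": 0.8, "dy": -2, "dz": 0, "turn": 0},
    {"dx": 0.6, "dy": -1.5, "dz": 0, "turn": 0},
    {"dx": 0.3, "dy": -1, "dz": 0, "turn": 0},
    {"dx": 0.1, "dy": -0.4, "dz": 0, "turn": 0},
    {"dx": 0, "dy": 0, "dz": 0, "turn": 0},
    {"dx": 0, "dy": 0, "dz": 0, "turn": 0},
    {"dx": 0, "dy": 0, "dz": 0, "turn": 0}
  ]
}}

```text
time: 21.78
tool_pos: [0.5645, -0.152, 0.1726]
tcp_rot: [0.174, -3.136, -0.001]
wrist_force: [-0.8, -0.2, -3.0]
width: 0.122
```

```bash
python3 - <<'E'
from h import *
s=bot.read_state(); print(s['time'],s['tool_pos'],s['tcp_rot'],s['width'],s['wrist_force'],s['torque'],s['q'])
r=s['tcp_rot'];print(np.degrees(2*np.arctan2(r[1],r[0])))
for n in ('wrist','top'):
  p,d,i=cam(n); save('u_'+n,p); P=cloud(d,i).reshape(-1,3); np.save('pics/u_'+n,P)
  P=P[(abs(P[:,0]-.567)<.125)&(abs(P[:,1]+.155)<.125)]
  for lo,hi in ((.22,.25),(.075,.09)):
    t=P[(P[:,2]>lo)&(P[:,2]<hi)]; print(n,len(t),np.median(t[:,2]),cv2.minAreaRect(t[:,:2].astype(np.float32)*1000))
E
```

```text
21.7833 [ 0.56447889 -0.15198256  0.17259136] [ 1.73973132e-01 -3.13608112e+00 -1.13218521e-03] 0.12172644355848306 [-0.82292751 -0.18703732 -2.99404456] [ 0.02575068 -0.05302194 -0.04784247] [-3.05870953e-01  1.38873025e-01  1.86440453e+00  4.74145434e-04
  1.13921495e+00 -1.98770159e+00]
-173.6495776379986
wrist 75379 0.2307563185755504 ((541.8429565429688, -154.43701171875), (88.63311767578125, 187.114501953125), 6.474122524261475)
wrist 4048 0.08220243433705743 ((508.7796936035156, -162.35476684570312), (20.47012710571289, 186.27755737304688), 7.293786525726318)
top 695 0.23096380690537213 ((566.5402221679688, -141.46908569335938), (137.05758666992188, 164.1453857421875), 6.060474395751953)
top 362 0.08295300189717084 ((600.014404296875, -150.524169921875), (200.22671508789062, 185.5302734375), 7.440677642822266)
```

View pics/u_wrist.png

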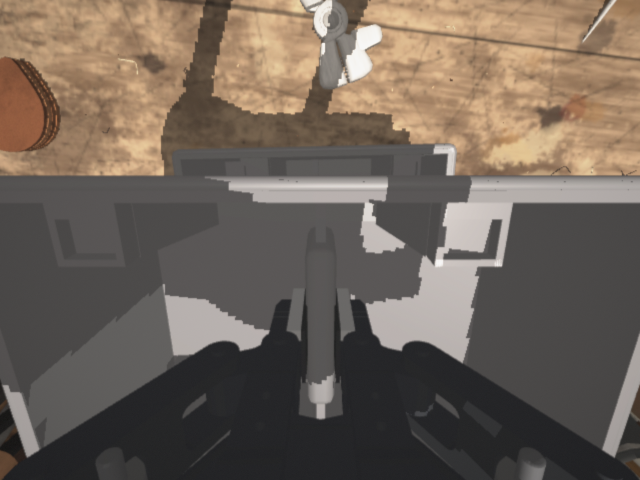

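Request:
{"method": "jog_arm", "body": {
  "motion": [
    {"dx": 0.2, "dy": -0.4, "dz": 0, "turn": 0.022},
    {"dx": 0, "dy": 0, "dz": -0.5, "turn": 0},
    {"dx": 0, "dy": 0, "dz": -1, "turn": 0},
    {"dx": 0, "dy": 0, "dz": -1.2, "turn": 0},
    {"dx": 0, "dy": 0, "dz": -1.2, "turn": 0},
    {"dx": 0, "dy": 0, "dz": -1, "turn": 0},
    {"dx": 0, "dy": 0, "dz": -0.7, "turn": 0},
    {"dx": 0, "dy": 0, "dz": -0.4, "turn": 0},
    {"dx": 0, "dy": 0, "dz": -0.2, "turn": 0},
    {"dx": 0, "dy": 0, "dz": 0, "turn": 0},
    {"dx": 0, "dy": 0, "dz": 0, "turn": 0},
    {"dx": 0, "dy": 0, "dz": 0, "turn": 0}
  ]
}}

```text
time: 22.88
tool_pos: [0.5677, -0.1572, 0.1116]
tcp_rot: [-0.207, 3.133, -0.001]
wrist_force: [0.1, 0.5, -2.8]
width: 0.126
```

```bash
cat > st.py <<'E'
from h import *
L=[]
for n in range(6):
    p,d,i=cam('wrist'); s=bot.read_state(); r=s['tcp_rot']
    L.append(np.r_[s['tool_pos']*1000,np.degrees(2*np.arctan2(r[1],r[0]))%360,s['wrist_force'],s['torque']])
print(s['time'],np.round(np.mean(L,0),2),np.round(np.std(L,0),2))
P=cloud(d,i).reshape(-1,3)
E
python3 - <<'E'
exec(open('st.py').read())
p,d,i=cam('scene'); save('s6',p,(300,190,440,320),5.5)
E
```

```text
23.1833 [ 5.6742e+02 -1.5712e+02  1.1142e+02  1.8757e+02  7.0000e-02  3.0000e-02
 -3.0200e+00 -1.0000e-02 -0.0000e+00 -2.0000e-02] [0.16 0.05 0.17 0.   0.43 0.51 0.25 0.02 0.02 0.02]
```

View pics/s6.png

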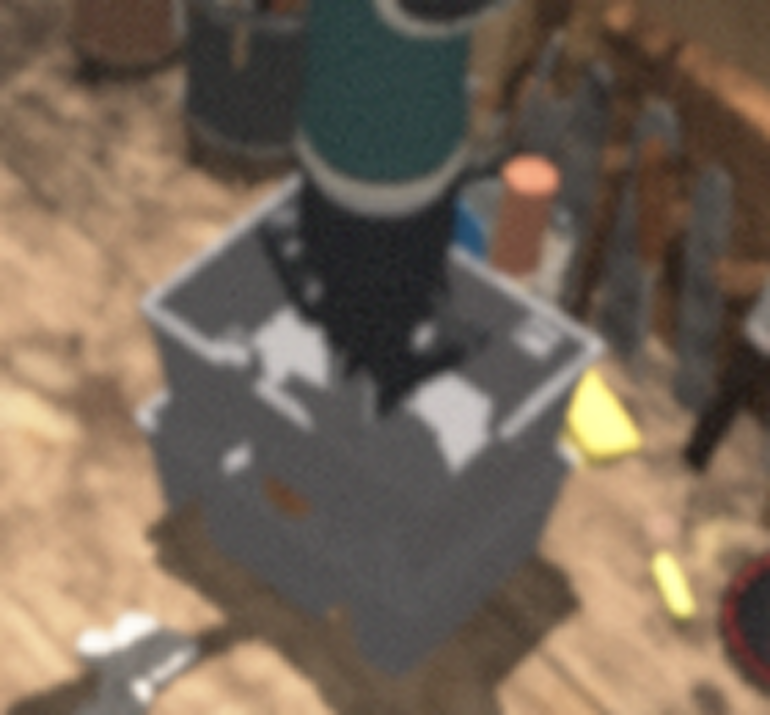

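Request:
{"method": "jog_arm", "body": {
  "motion": [
    {"dx": -0.1, "dy": 0.1, "dz": 0, "turn": 0},
    {"dx": 0, "dy": 0, "dz": -0.2, "turn": 0},
    {"dx": 0, "dy": 0, "dz": -0.2, "turn": 0},
    {"dx": 0, "dy": 0, "dz": -0.2, "turn": 0},
    {"dx": 0, "dy": 0, "dz": -0.1, "turn": 0},
    {"dx": 0, "dy": 0, "dz": 0, "turn": 0},
    {"dx": 0, "dy": 0, "dz": 0, "turn": 0}
  ]
}}

```text
time: 23.82
tool_pos: [0.5658, -0.1559, 0.1035]
tcp_rot: [0.208, -3.134, -0.0]
wrist_force: [-0.2, 0.1, -3.2]
width: 0.124
```

Request:
{"method": "jog_arm", "body": {
  "motion": [
    {"dx": 0, "dy": 0, "dz": -0.1, "turn": 0},
    {"dx": 0, "dy": 0, "dz": -0.1, "turn": 0},
    {"dx": 0, "dy": 0, "dz": 0, "turn": 0},
    {"dx": 0, "dy": 0, "dz": 0, "turn": 0}
  ]
}}

```text
time: 24.15
tool_pos: [0.5659, -0.1559, 0.1017]
tcp_rot: [0.208, -3.135, -0.0]
wrist_force: [0.1, -0.7, -3.9]
width: 0.126
```

```bash
python3 st.py
```

```text
24.45 [ 5.6603e+02 -1.5597e+02  1.0184e+02  1.8757e+02 -1.5000e-01 -2.4000e-01
 -2.8500e+00 -1.0000e-02  1.0000e-02  0.0000e+00] [0.03 0.02 0.04 0.   0.25 0.42 0.4  0.02 0.03 0.03]
```

Request:
{"method": "jog_arm", "body": {
  "motion": [
    {"dx": 0, "dy": 0, "dz": -0.1, "turn": 0},
    {"dx": 0, "dy": 0, "dz": -0.1, "turn": 0},
    {"dx": 0, "dy": 0, "dz": 0, "turn": 0},
    {"dx": 0, "dy": 0, "dz": 0, "turn": 0}
  ]
}}

```text
time: 24.78
tool_pos: [0.5658, -0.1559, 0.0996]
tcp_rot: [0.208, -3.134, -0.0]
wrist_force: [0.1, 0.5, -3.9]
width: 0.125
```

Request:
{"method": "jog_arm", "body": {
  "motion": [
    {"dx": 0, "dy": 0, "dz": -0.1, "turn": 0},
    {"dx": 0, "dy": 0, "dz": 0, "turn": 0},
    {"dx": 0, "dy": 0, "dz": 0, "turn": 0}
  ]
}}

```text
time: 25.03
tool_pos: [0.5659, -0.156, 0.0987]
tcp_rot: [0.207, -3.135, -0.0]
wrist_force: [0.3, 0.4, -2.8]
width: 0.127
```

```bash
python3 st.py
```

```text
25.3333 [ 5.6600e+02 -1.5597e+02  9.8800e+01  1.8757e+02 -1.4000e-01 -9.0000e-02
 -3.2200e+00  3.0000e-02  2.0000e-02 -1.0000e-02] [0.03 0.02 0.04 0.   0.42 0.19 0.33 0.01 0.04 0.03]
```

Feet are inside the seats with no contact; lower to touchdown.

Request:
{"method": "jog_arm", "body": {
  "motion": [
    {"dx": 0, "dy": 0, "dz": -0.05, "turn": 0},
    {"dx": 0, "dy": 0, "dz": -0.05, "turn": 0},
    {"dx": 0, "dy": 0, "dz": 0, "turn": 0},
    {"dx": 0, "dy": 0, "dz": 0, "turn": 0}
  ]
}}

```text
time: 25.67
tool_pos: [0.566, -0.1559, 0.0978]
tcp_rot: [0.208, -3.135, -0.0]
wrist_force: [-0.1, -0.7, -2.9]
width: 0.128
```

Request:
{"method": "jog_arm", "body": {
  "motion": [
    {"dx": 0, "dy": 0, "dz": -0.05, "turn": 0},
    {"dx": 0, "dy": 0, "dz": 0, "turn": 0},
    {"dx": 0, "dy": 0, "dz": 0, "turn": 0}
  ]
}}

```text
time: 25.92
tool_pos: [0.566, -0.156, 0.0977]
tcp_rot: [-0.208, 3.135, -0.0]
wrist_force: [-2.3, 0.6, 1.1]
width: 0.127
```

```bash
python3 st.py
```

```text
26.2167 [ 5.6602e+02 -1.5596e+02  9.7710e+01  1.8758e+02 -2.7400e+00  4.8000e-01
  2.5500e+00  1.7000e-01  4.1000e-01  1.0000e-02] [0.01 0.01 0.02 0.   0.52 0.54 0.77 0.04 0.04 0.02]
```

Request:
{"method": "jog_arm", "body": {
  "motion": [
    {"dx": 0, "dy": 0, "dz": 0, "turn": 0},
    {"dx": 0, "dy": 0, "dz": 0, "turn": 0},
    {"dx": 0, "dy": 0, "dz": 0, "turn": 0},
    {"dx": 0, "dy": 0, "dz": 0, "turn": 0},
    {"dx": 0, "dy": 0, "dz": 0.3, "turn": 0},
    {"dx": 0, "dy": 0, "dz": 1, "turn": 0},
    {"dx": 0, "dy": 0, "dz": 2, "turn": 0},
    {"dx": 0, "dy": 0, "dz": 2.5, "turn": 0},
    {"dx": 0, "dy": 0, "dz": 2.5, "turn": 0},
    {"dx": 0, "dy": 0, "dz": 2.5, "turn": 0},
    {"dx": 0, "dy": 0, "dz": 2, "turn": 0},
    {"dx": 0, "dy": 0, "dz": 1, "turn": 0}
  ],
  "fingers": 5
}}

```text
time: 27.22
tool_pos: [0.5678, -0.1565, 0.24]
tcp_rot: [-0.207, 3.129, -0.004]
wrist_force: [0.8, 0.1, -0.2]
width: 0.587
```

Request:
{"method": "jog_arm", "body": {
  "motion": [
    {"dx": 0, "dy": 1, "dz": 1, "turn": 0},
    {"dx": -0.5, "dy": 2, "dz": 1, "turn": 0},
    {"dx": -0.5, "dy": 2.5, "dz": 1, "turn": 0},
    {"dx": -0.5, "dy": 2.5, "dz": 0, "turn": 0},
    {"dx": -0.5, "dy": 2.5, "dz": 0, "turn": 0},
    {"dx": -0.5, "dy": 2.5, "dz": 0, "turn": 0},
    {"dx": -0.5, "dy": 2.5, "dz": 0, "turn": 0},
    {"dx": -0.5, "dy": 2.5, "dz": 0, "turn": 0},
    {"dx": -0.5, "dy": 2, "dz": 0, "turn": 0},
    {"dx": 0, "dy": 1, "dz": 0, "turn": 0},
    {"dx": 0, "dy": 0, "dz": 0, "turn": 0},
    {"dx": 0, "dy": 0, "dz": 0, "turn": 0}
  ]
}}

```text
time: 28.22
tool_pos: [0.5258, 0.0542, 0.2649]
tcp_rot: [0.21, -3.134, 0.001]
wrist_force: [0.3, 0.1, 0.1]
width: 0.587
```

```bash
python3 - <<'E'
from h import *
s=bot.read_state(); print(s['time'],s['tool_pos'],s['width'],s['wrist_force'])
A=[]
for n in range(4):
  p,d,i=cam('top'); A.append(cloud(d,i).reshape(-1,3))
save('v_top',p,(290,150,450,300),5)
for n in range(4):
  q,d,i=cam('scene'); A.append(cloud(d,i).reshape(-1,3))
for k,B in (('top',A[:4]),('scene',A[4:])):
  P=np.vstack(B); P=P[(abs(P[:,0]-.567)<.12)&(abs(P[:,1]+.155)<.12)]
  t=P[(P[:,2]>.148)&(P[:,2]<.165)]; 
  r=cv2.minAreaRect(t[:,:2].astype(np.float32)*1000); print(k,r)
  f=t[t[:,2]>.152]; c=np.linalg.lstsq(np.c_[f[:,:2]-[.567,-.155],np.ones(len(f))],f[:,2],rcond=None)[0]; print('tilt mm/m',c[:2]*1000,'z',c[2])
save('v_scene',q,(300,190,440,320),5.5)
E
```

```text
28.2167 [0.52580828 0.05421547 0.26486589] 0.5868618348608571 [0.30566794 0.14796233 0.13703681]
top ((569.4967651367188, -156.66201782226562), (137.8639678955078, 187.677734375), 7.655006408691406)
tilt mm/m [-1.01122798 -0.19376472] z 0.15699309851427778
scene ((568.1486206054688, -155.09597778320312), (144.85848999023438, 189.4207305908203), 8.177945137023926)
tilt mm/m [-3.44309871 -2.16855353] z 0.15687834514063054
```

View pics/v_scene.png

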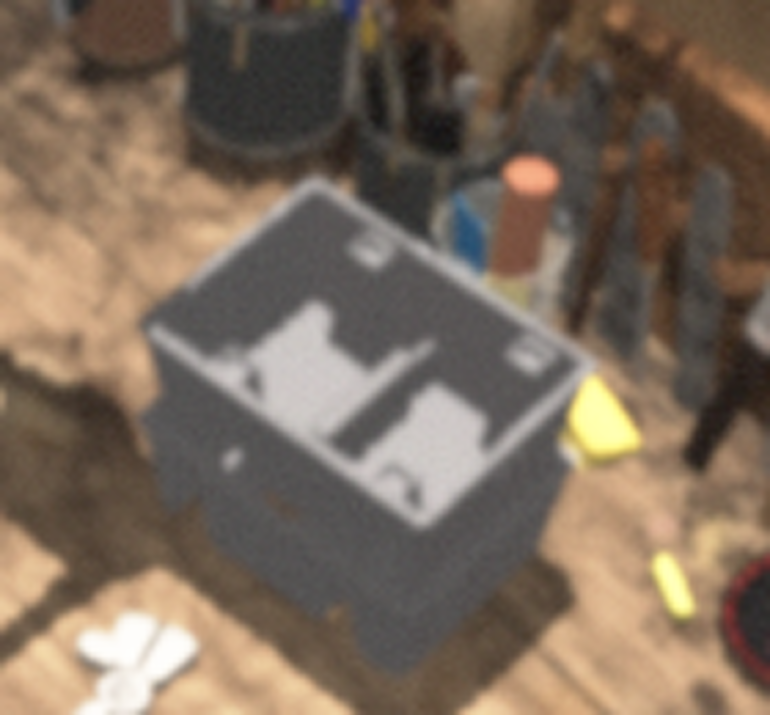

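```bash
python3 -c "
from h import *
print(bot.finish_job())"
```

```text
the job is handed in; nothing more can be done
None
```

The job is done and handed in at about 29 s. I took the upper tray out and parked it, and stood the spool upright in the lower tray at about own x = +36. I then put the upper tray back turned end for end.

- **Seating:** the feet went into the seats with no edge contact. They touched down at 74 mm, which is the seat-floor height.
- **Level:** after release the rim read 157 mm against 158 mm expected. The top camera put the tilt at 1 mm/m (about 0.1 mm across the tray). The scene camera gave a rougher figure of about 3–4 mm/m, which still rules out a foot standing on a 5 mm edge.
- **Lower tray and spool:** the lower tray had not moved when last measured, just after the spool went in. The last picture shows it still standing on the bench.
- **Bystanders:** they looked undisturbed in the pictures, but I did not measure their positions.

Before the first move, two jog calls were refused because some rows left out zero values. Nothing moved then.

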